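Put the cigar tubes back on their own cradles

ROBOT

A 7-joint arm with a two-finger parallel gripper is mounted at the origin on the work surface. World frame = base frame: x ahead of the robot, y to its left, z up, the work surface at z = 0. Lengths are in m, angles in rad, forces in N, time in s.
With the tool pointing down it reaches from about 0.4 to 0.85 m from the base axis. Payload 10.4 kg.
Tool frame: the origin (TCP) lies at the very end of the fingers, on their centre line; the grasp point (between the pads) lies 19 mm behind it; z points along the fingers, y is the line along which they close (so a half turn about z gives the same grasp; the last joint's range is limited). The gripper opens to 85 mm and grips with 20 to 120 N. Pads are 22 mm wide; open, the fingers measure 114 mm over their backs; the gripper's body (76 mm by 85 mm) begins 54 mm behind the grasp point. The pads swing forward as they close: fully open they stand 13 mm farther back than shut.
Start: joints at [1.214, 0.332, -0.065, 1.46, 0.022, 1.35, -0.088], TCP at [0.205, -0.591, 0.231] pointing down, gripper open.
Joint ranges: [-2.6, 2.6], [-0.5, 2.12], [-1.47, 1.34], [0.16, 2.42], [-1.27, 4.41], [0.06, 2.06], [-2.6, 2.6]. Speed limits (rad/s): [2.22, 2.22, 2.79, 2.79, 3.14, 3.14, 3.14].

INTERFACE

Orientations are given as a unit quaternion [x, y, z, w].
In Python, from workcell import manip, optics gives the robot as it stands.
- The arm moves only by the tool jog_arm, never from a script. Its arguments are lists of equal length, an entry for each row: "dr": the turn, a rotation vector about the tool's x, y, z normalised to -1 to 1, where 1 is 4 degrees, a list of three; "translation": the shift along the tool's x, y, z normalised to -1 to 1, where 1 is 0.025 m, a list of three; "jaw": the opening, from 0 (shut) to 1 (fully open). A call has 1 to 10 rows; each row shifts and turns the commanded pose from where the row before left it, along the tool's axes as they then stand; what a row does not reach is not made up. A row lasts 1/10 s, in which the tool goes at most 50 mm and 8.59 degrees, less where a joint would pass 70% of its speed; a pose out of reach is approached as far as the arm can. A call with a number of a shift or a turn outside -1 to 1 is refused whole. A call with a gripper value outside its range is refused whole. The fingers move at their own pace and stop on an object; "squeeze" is the grip in N (left out, the last holds). Time passes only in rows, so rows that do not move let the fingers close. It gives the time, the measured TCP pose, the force, the opening and the grip force at its end, in the units of the state.
- manip.get_obs(): the state, without advancing time (a new reading comes with each control period).
- optics.camera(name): name is "side" or "top" or "wrist"; returns a dict with "color" (420x560x3 uint8, red, green, blue), "mtx" (3x3 intrinsics, pixels), "R" (3x3) and "t" (3): a world point X has camera coordinates R X + t. Camera axes: x right, y down, z forward; pixel columns grow to the right and rows downward; lengths in m; the calibration is good to about 2 mm. A picture is of the moment at which its call begins. There is no depth.
- manip.hand_in(): hands the job in; it is judged then, once.
The state is a dict: "clock": time; "joint_pos": joint angles; "joint_velocities": joint speeds; "tau": joint torques, N m; "position": TCP position; "ee_rot": TCP orientation; "ft_force": force on the tool from outside, world axes, zero at the start; "torque": the same for the moment, N m; "grip_width": opening from 0.0 (shut) to 1.0 (fully open); "grasp_force": force on a finger pad.
Only numpy, scipy, OpenCV 4.12 (cv2) and the standard library are available. Lean on these libraries where they do the work, as an engineer would, in place of code of your own. Each camera call takes 0.05 s, during which the arm holds its last target. There are 200 camera calls.

TASK

The three aluminium cigar tubes lie on each other's display cradles. First park one tube on the empty round spare rest and let go of it, then work through the swap until each tube lies in the saddles of the cradle whose board is as long as the tube, its ends flush with the board's ends, all let go and still. Never let a tube end up down on the bench, and leave the cutter, the jar and the wooden ring where they are.

Things in the scene. Friction and masses are not known exactly. Their poses are not given: they have to be found in the camera images.
- tube_long: The long aluminium cigar tube with a steel screw cap, 180 mm long, 22 mm in diameter, 28 to 56 g. At the start it lies in the saddles of the cradle with the 100 mm board, lengthwise up to 6 mm off its middle. Origin: on the tube's axis at mid-length; x runs along the tube towards the cap; it may roll about x.
- tube_medium: The medium aluminium cigar tube with a steel screw cap, 140 mm long, 22 mm in diameter, 28 to 56 g. At the start it lies in the saddles of the cradle with the 180 mm board, lengthwise up to 6 mm off its middle. Origin: on the tube's axis at mid-length; x runs along the tube towards the cap; it may roll about x.
- tube_short: The short aluminium cigar tube with a steel screw cap, 100 mm long, 22 mm in diameter, 28 to 56 g. At the start it lies in the saddles of the cradle with the 140 mm board, lengthwise up to 6 mm off its middle. Origin: on the tube's axis at mid-length; x runs along the tube towards the cap; it may roll about x.
- cradle_long: The long cradle: wooden board 180 mm long, 44 wide, 10 thick. Two 90 degree V saddles, 10 mm thick along x, centred at x = -38 and +38 mm, tops 42 mm up and 37 mm apart. A seated tube lies along x, axis 40 mm above the bench. Origin: centre of underside; x along the grooves, z up. Fixed, at a new place each start, x within 0.45 rad of the robot's x.
- cradle_medium: The medium cradle: wooden board 140 mm long, 44 wide, 10 thick. Two 90 degree V saddles, 10 mm thick along x, centred at x = -38 and +38 mm, tops 42 mm up and 37 mm apart. A seated tube lies along x, axis 40 mm above the bench. Origin: centre of underside; x along the grooves, z up. Fixed, at a new place each start, x within 0.45 rad of the robot's x.
- cradle_short: The short cradle: wooden board 100 mm long, 44 wide, 10 thick. Two 90 degree V saddles, 10 mm thick along x, centred at x = -38 and +38 mm, tops 42 mm up and 37 mm apart. A seated tube lies along x, axis 40 mm above the bench. Origin: centre of underside; x along the grooves, z up. Fixed, at a new place each start, x within 0.45 rad of the robot's x.
- spare_rest: The spare rest: round grey disc 100 mm across, 10 thick, empty at the start. Two 90 degree V saddles, 10 mm thick along x, centred at x = -38 and +38 mm, tops 42 mm up and 37 mm apart. A seated tube lies along x, axis 40 mm above the bench. Origin: centre of underside; x along the grooves, z up. Fixed, at a new place each start, x within 0.45 rad of the robot's x.
- cutter: Bystander: a steel lever cigar cutter on a dark wooden block 130 x 90 mm, 120 mm high in all, loose, 1.5 kg. Origin: centre of its underside.
- paste_jar: Bystander: a glass jar with a steel lid, 64 mm in diameter, 85 mm high, loose. Origin: centre of its underside.
- twine_ring: Bystander: a plain wooden ring 90 mm across, 35 mm high, with a 36 mm hole, lying flat and loose. Origin: centre of its underside.
There are look-alikes about, which are no part of the job. There is more than one size of the spare_rest; the one meant has the size given above.

How it is judged:
By the outcome, as a careful person would: the job done as asked, in the order asked, and still so for the second after the job is handed in, with the robot touching nothing.
It also fails if it takes over 104 s, if anything falls off the work surface, if the arm or the gripper's body presses on something with over 40 N, if the wrist force passes 120 N, or if a joint passes its speed limit or range.

## Working session

There is one attempt and no reset: what is moved stays moved. The work goes in short steps, Python scripts to look and compute and a tool call to move; the robot and the scene stay as the last step left them, time stands still between calls to the robot, and variables do not carry over. Pictures are saved under pics/ and viewed, at most 14 in all, crops included, and the job is handed in when it is done.

Besides the shell and the picture viewer there is one more tool, called after "Request:" as name(argument=value, ...) on one line, values as JSON. jog_arm: Moves the arm, as the interface text tells. Scaled input: -1 to 1 covers 0.025 m each way for a shift and 4 degrees each way for a turn. Its arguments: {"type":"object","properties":{"dr":{"type":"array","items":{"type":"array","items":{"type":"number"}}},"translation":{"type":"array","items":{"type":"array","items":{"type":"number"}}},"jaw":{"type":"array","items":{"type":"number"}},"squeeze":{"type":"number"}},"required":["dr","translation","jaw"]}

```bash
mkdir -p pics; python3 - <<'E'
from workcell import manip, optics
import cv2,pickle
o=manip.get_obs(); print({k:(o[k]) for k in('clock','position','ee_rot','grip_width','grasp_force')})
for n in('top','side'):
    c=optics.camera(n); pickle.dump(c,open(f'{n}0.pkl','wb')); print(n,c['mtx'].round(1).tolist(),c['R'].round(3).tolist(),c['t'].round(3).tolist())
    cv2.imwrite(f'pics/{n}0.png',cv2.resize(c['color'][:,:,::-1],(800,600),interpolation=cv2.INTER_CUBIC))
E
```

```text
{'clock': 0.0, 'position': array([ 0.20467735, -0.59013914,  0.23051966]), 'ee_rot': array([ 9.86100144e-01,  1.66150594e-01, -1.21394379e-04, -6.87002413e-04]), 'grip_width': 1.0009277556015954, 'grasp_force': 0.0}
top [[519.2, 0.0, 279.7], [0.0, 519.2, 209.7], [0.0, 0.0, 1.0]] [[0.001, -1.0, 0.025], [-0.991, -0.005, -0.137], [0.137, -0.024, -0.99]] [-0.009, 0.632, 1.286]
side [[520.2, 0.0, 290.9], [0.0, 520.2, 204.8], [0.0, 0.0, 1.0]] [[-0.809, -0.588, -0.014], [-0.448, 0.63, -0.634], [0.382, -0.507, -0.773]] [0.531, 0.317, 1.311]
```

View pics/top0.png

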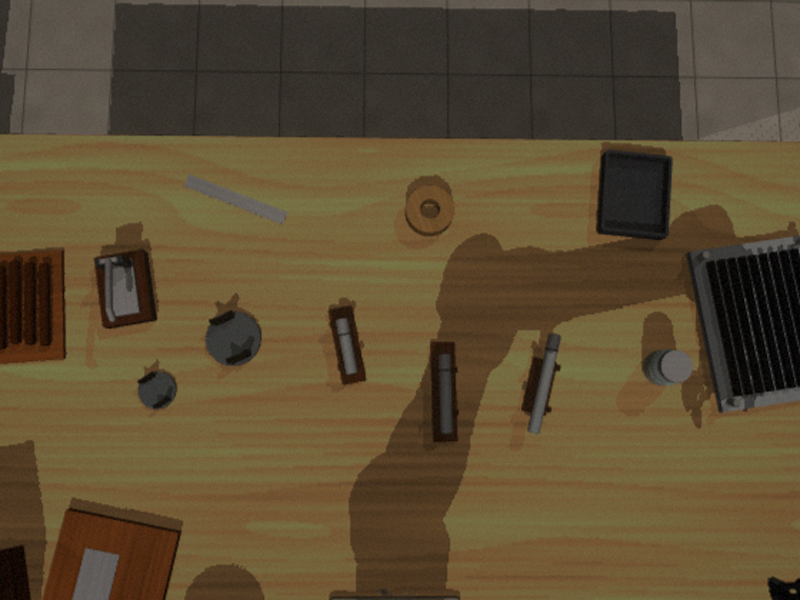

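View pics/side0.png

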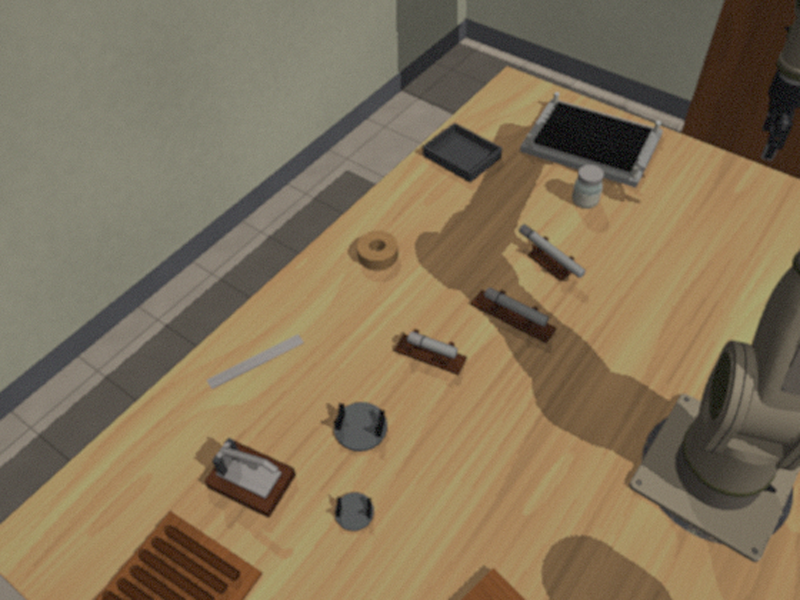

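Top view (800x600 px): long tube on the short cradle at (542,385), medium tube on the long cradle at (445,390), and short tube on the medium cradle at (347,345). There are two round discs: large at (233,337), about 57 px across, and small at (157,390), about 38 px. At roughly 570 px/m the large one is 100 mm, so it fits the spare rest. I'll confirm this in an enlarged crop and measure.

```bash
cat > h.py <<'E'
import numpy as np,cv2,pickle
from scipy.spatial.transform import Rotation as Ro
def ray(c,uv,z):
    "pixels (N,2) -> world points on plane z"
    uv=np.atleast_2d(uv).astype(float)
    d=np.c_[uv,np.ones(len(uv))]@np.linalg.inv(c['mtx']).T@c['R']
    o=-c['R'].T@c['t']
    return o+d*((z-o[2])/d[:,2])[:,None]
def proj(c,X):
    p=(np.atleast_2d(X)@c['R'].T+c['t'])@c['mtx'].T
    return p[:,:2]/p[:,2:]
E
python3 - <<'E'
from h import *
c=pickle.load(open('top0.pkl','rb')); im=c['color'][:,:,::-1]
# rough discs/cradles from 800px clicks
s=.7
for n,u,z in[('disc',(233,337),.01),('small',(157,390),.01),('M',(347,345),.01),('L',(444,391),.01),('S',(538,385),.01)]:
    print(n,ray(c,np.array(u)*s,z)[0].round(3))
print('disc diam',np.linalg.norm(np.diff(ray(c,np.array([[205,337],[262,337]])*s,.01),axis=0)),np.linalg.norm(np.diff(ray(c,np.array([[138,390],[177,390]])*s,.01),axis=0)))
k=im[195:320,90:400]; k=cv2.convertScaleAbs(cv2.resize(k,(800,323),interpolation=cv2.INTER_CUBIC),alpha=1.7)
cv2.imwrite('pics/crop1.png',k)
E
```

```text
disc [0.567 0.295 0.01 ]
small [0.471 0.427 0.01 ]
M [0.553 0.088 0.01 ]
L [ 0.47  -0.088  0.01 ]
S [ 0.481 -0.26   0.01 ]
disc diam 0.10293718434390069 0.06940778972580686
```

View pics/crop1.png

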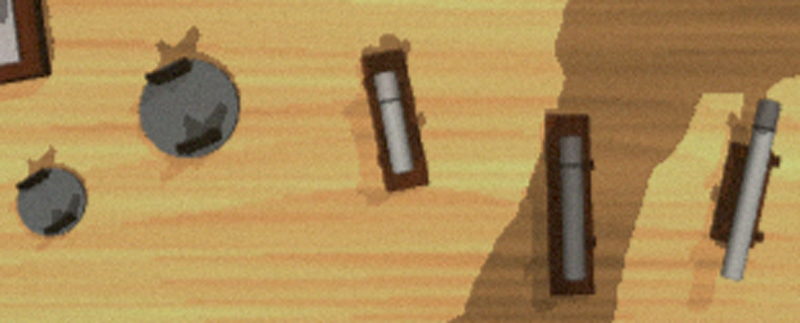

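The crop confirms it: of the large disc at crop (190,107), about 103 mm, and the small one at (52,202), about 69 mm, the large one is the 100 mm spare rest. Next I need the wrist camera geometry and a move calculator.

```bash
cat >> h.py <<'E'
def pose(o): 
    R=Ro.from_quat(o['ee_rot']).as_matrix(); return np.array(o['position']),R
def plan(target,yaw,o=None,p=None):
    "print turn (units, tool frame) to apply first, then total shift units in the turned tool frame"
    if o is None:
        from workcell import manip; o=manip.get_obs()
    q,R=pose(o)
    Rt=Ro.from_euler('z',yaw,degrees=True).as_matrix()@np.diag([1.,-1,-1])
    rv=np.degrees(Ro.from_matrix(R.T@Rt).as_rotvec())/4
    d=Rt.T@(np.array(target)-q)/.025
    print('t',round(float(o['clock']),2),'pos',q.round(4),'turn',rv.round(2),'shift',d.round(2),'F',np.round(o['ft_force'],1),'grip',round(float(o['grip_width']),3),round(float(o['grasp_force']),1))
E
python3 - <<'E'
from h import *
from workcell import manip, optics
c=optics.camera('wrist'); p,R=pose(manip.get_obs())
print(c['mtx'].round(1).tolist()); print('cam in tool', (R.T@(-c['R'].T@c['t']-p)).round(4)); print('cam axes in tool',(R.T@c['R'].T).round(3).tolist())
plan([.47,-.26,.30],-12)
E
```

```text
[[326.1, 0.0, 281.8], [0.0, 326.1, 212.2], [0.0, 0.0, 1.0]]
cam in tool [ 0.0767  0.0012 -0.1413]
cam axes in tool [[0.001, -0.955, -0.298], [1.0, 0.001, 0.0], [0.0, -0.298, 0.955]]
t 0.15 pos [ 0.2047 -0.5902  0.2307] turn [-0.01  0.    7.78] shift [  7.63 -15.13  -2.77] F [-0.  -0.4  0.4] grip 0.999 0.0
```

```bash
python3 - <<'E'
from h import *
plan([.475,-.175,.16],0)
E
```

```text
t 0.15 pos [ 0.2047 -0.5902  0.2307] turn [-0.01  0.    4.78] shift [ 10.81 -16.61   2.83] F [-0.  -0.4  0.4] grip 0.999 0.0
```

Request:
jog_arm(dr=[[0,0,0.96],[0,0,0.96],[0,0,0.96],[0,0,0.95],[0,0,0.95],[0,0,0],[0,0,0],[0,0,0],[0,0,0],[0,0,0]], translation=[[0,0,0],[0,0,0],[0,0,0],[0,0,0],[0,0,0],[0.64,-1,0],[0.64,-1,0],[0.64,-1,0],[0.64,-1,0],[0.64,-1,0]], jaw=[1,1,1,1,1,1,1,1,1,1])

```text
clock: 1.15
position: [0.2852, -0.4643, 0.2311]
ee_rot: [1.0, 0.0, -0.0, -0.0]
ft_force: [0.3, -0.5, 0.2]
grip_width: 0.998
grasp_force: 0.0
```

Request:
jog_arm(dr=[[0,0,0],[0,0,0],[0,0,0],[0,0,0],[0,0,0],[0,0,0],[0,0,0],[0,0,0],[0,0,0],[0,0,0]], translation=[[0.65,-1,0],[0.65,-1,0],[0.65,-1,0],[0.65,-1,0],[0.65,-1,0],[0.65,-1,0],[0.65,-1,0.3],[0.65,-1,0.8],[0.65,-1,0.8],[0.65,-1,0.9]], jaw=[1,1,1,1,1,1,1,1,1,1])

```text
clock: 2.15
position: [0.4479, -0.2145, 0.1609]
ee_rot: [1.0, -0.0, 0.0, 0.0]
ft_force: [0.5, -0.1, 0.1]
grip_width: 0.999
grasp_force: 0.0
```

Request:
jog_arm(dr=[[0,0,0],[0,0,0],[0,0,0],[0,0,0]], translation=[[0.6,-0.9,0],[0.5,-0.7,0],[0,0,0],[0,0,0]], jaw=[1,1,1,1])

```text
clock: 2.55
position: [0.4746, -0.1755, 0.1611]
ee_rot: [1.0, 0.0, -0.0, 0.0]
ft_force: [0.2, -0.6, -1.0]
grip_width: 1.002
grasp_force: 0.0
```

```bash
python3 - <<'E'
from h import *
from workcell import optics
plan([.51,.19,.20],12)
plan([.475,-.175,.16],0)
c=optics.camera('wrist'); pickle.dump(c,open('w1.pkl','wb'))
cv2.imwrite('pics/w1.png',cv2.convertScaleAbs(cv2.resize(c['color'][:,:,::-1],(800,600),interpolation=cv2.INTER_CUBIC),alpha=1.6))
E
```

```text
t 2.55 pos [ 0.4746 -0.1755  0.1611] turn [ 0.    0.01 -2.99] shift [  4.43 -14.01  -1.56] F [ 0.2 -0.6 -1. ] grip 1.002 0.0
t 2.55 pos [ 0.4746 -0.1755  0.1611] turn [0.   0.01 0.01] shift [ 0.02 -0.02  0.04] F [ 0.2 -0.6 -1. ] grip 1.002 0.0
```

View pics/w1.png

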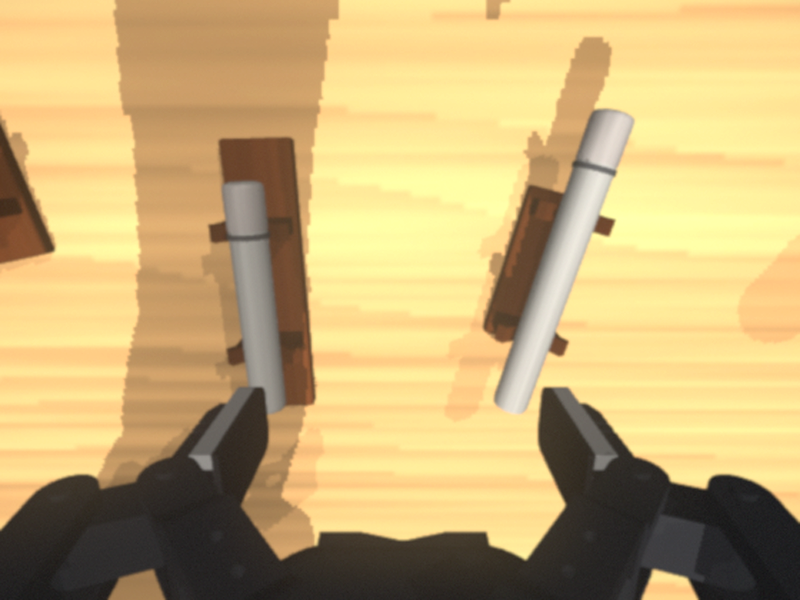

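Wrist view (800x600): medium tube with cap at (243,185) and far end at (272,410), on the long board with top edge (220–293,140). Long tube with cap at (612,112) and tail at (510,408), on the short board. Next is the same view over the medium cradle and the spare rest.

Request:
jog_arm(dr=[[0,0,-1],[0,0,-1],[0,0,-1],[0,0,0],[0,0,0],[0,0,0],[0,0,0],[0,0,0],[0,0,0],[0,0,0]], translation=[[0,0,0],[0,0,0],[0,0,0],[0.4,-1,0],[0.4,-1,0],[0.4,-1,0],[0.4,-1,0],[0.4,-1,0],[0.4,-1,0],[0.4,-1,0]], jaw=[1,1,1,1,1,1,1,1,1,1])

```text
clock: 3.6
position: [0.5068, 0.0098, 0.1614]
ee_rot: [0.995, 0.103, 0.0, 0.0]
ft_force: [0.7, 0.8, 0.6]
grip_width: 1.001
grasp_force: 0.0
```

Request:
jog_arm(dr=[[0,0,0],[0,0,0],[0,0,0],[0,0,0],[0,0,0],[0,0,0],[0,0,0],[0,0,0],[0,0,0]], translation=[[0.4,-1,0],[0.4,-1,0],[0.4,-1,0],[0.4,-1,0],[0.4,-1,0],[0.4,-1,0],[0.4,-0.8,0],[0,0,0],[0,0,0]], jaw=[1,1,1,1,1,1,1,1,1])

```text
clock: 4.5
position: [0.5401, 0.1899, 0.161]
ee_rot: [0.995, 0.104, -0.0, 0.0]
ft_force: [0.4, -0.4, -0.9]
grip_width: 0.997
grasp_force: 0.0
```

```bash
python3 - <<'E'
from h import *
from workcell import optics
plan([.54,.19,.16],12)
c=optics.camera('wrist'); pickle.dump(c,open('w2.pkl','wb'))
cv2.imwrite('pics/w2.png',cv2.convertScaleAbs(cv2.resize(c['color'][:,:,::-1],(800,600),interpolation=cv2.INTER_CUBIC),alpha=1.6))
E
```

```text
t 4.5 pos [0.5401 0.1899 0.161 ] turn [ 0.01  0.01 -0.01] shift [-0.   -0.    0.04] F [ 0.4 -0.4 -0.9] grip 0.997 0.0
```

View pics/w2.png

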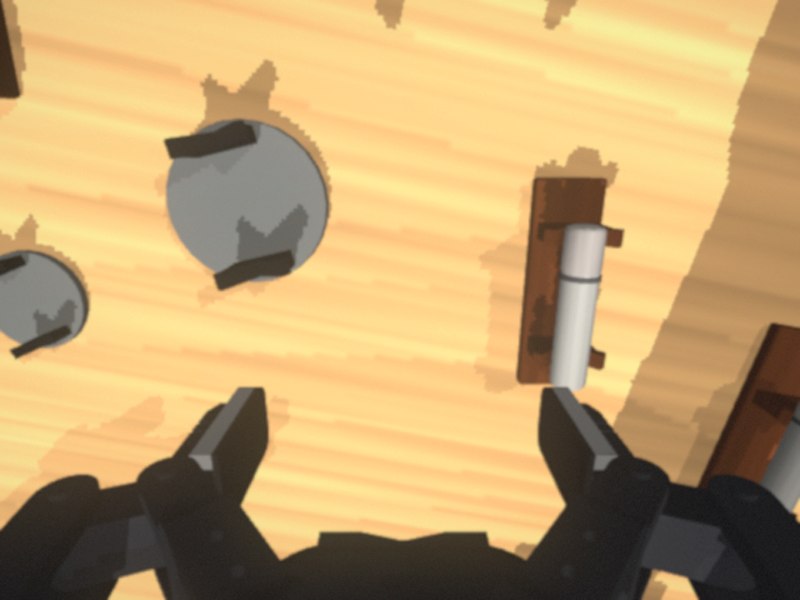

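Spare rest disc centred at about (247,200), with saddles at (212,140) and (255,270). Short tube on the medium cradle, cap at (585,230), tail at (568,385). I'll fit the models to the silhouettes.

```bash
cat >> h.py <<'E'
from scipy.optimize import minimize
LEN=dict(L=.18,M=.14,S=.10)
def place(P,x,y,yaw): 
    c,s=np.cos(yaw),np.sin(yaw); P=np.asarray(P); return np.c_[P[:,0]*c-P[:,1]*s+x,P[:,0]*s+P[:,1]*c+y,P[:,2]]
def box(cx,l,w,z0,z1): return [(cx+a*l/2,b*w/2,z) for a in(-1,1) for b in(-1,1) for z in(z0,z1)]
def tube(k):
    t=np.linspace(0,2*np.pi,40); l=LEN[k]/2
    return [np.array([(s*l,.011*np.cos(a),.04+.011*np.sin(a)) for s in(-1,1) for a in t])]
def base(k):
    sad=[box(s*.038,.01,.041,.01,.042) for s in(-1,1)]
    if k=='D': 
        t=np.linspace(0,2*np.pi,60); return [np.array([(.05*np.cos(a),.05*np.sin(a),z) for a in t for z in(0,.01)])]+sad
    return [box(0,LEN[k],.044,0,.01)]+sad
U=4
def render(c,parts,q):
    m=np.zeros((420*U,560*U),np.uint8)
    for P in parts:
        h=cv2.convexHull(((proj(c,place(P,*q))+.5)*U).astype(np.float32)).astype(np.int32)
        cv2.fillConvexPoly(m,h,255)
    return cv2.resize(m,(560,420),interpolation=cv2.INTER_AREA)/255.
def masks(c):
    a=cv2.GaussianBlur(c['color'],(3,3),0).astype(float)+1; r=a[:,:,0]
    gray=(a[:,:,2]/r>.72)&(r>50); brown=(a[:,:,1]/r<.62); dark=(r<45)
    return gray,brown,dark
def fit(c,mask,parts,q0,extra=0,rowmax=265,pad=.03):
    u=np.concatenate([proj(c,place(P,*q0)) for P in parts]); k=40
    x0,y0=np.maximum(u.min(0)-k,0).astype(int); x1,y1=(u.max(0)+k).astype(int); y1=min(y1,rowmax)
    f=lambda q: np.abs(np.maximum(render(c,parts,q),extra)-mask)[y0:y1,x0:x1].sum()
    q=np.array(q0,float); best=None
    for st in(.006,.002,.001):
        S=np.vstack([q,q+[st,0,0],q+[0,st,0],q+[0,0,st*8]])
        r=minimize(f,q,method='Nelder-Mead',options=dict(initial_simplex=S,xatol=1e-4,fatol=.5)); q=r.x
    return q,r.fun
E
cat > fit1.py <<'E'
from h import *
R=np.radians
c1=pickle.load(open('w1.pkl','rb'));c2=pickle.load(open('w2.pkl','rb'))
def click(c,u,z): return ray(c,np.array(u)*.7,z)
out={}
for c,tk,ck,ends in[(c1,'M','L',((243,190),(272,405))),(c1,'L','S',((612,115),(512,405))),(c2,'S','M',((585,232),(568,382)))]:
    a,b=click(c,ends,.045); y=np.arctan2(*(a-b)[1::-1]); g,br,dk=masks(c)
    q,e=fit(c,g.astype(float),tube(tk),[*((a+b)/2)[:2],y])
    print('tube',tk,q[:2].round(4),np.degrees(q[2]).round(2),'res',e.round(0)); out['t'+tk]=q
    ext=render(c,tube(tk),q)
    m=((g|br|dk).astype(float))
    qc,e=fit(c,np.maximum(m,ext),base(ck),q,extra=ext)
    print('cradle',ck,qc[:2].round(4),np.degrees(qc[2]).round(2),'res',e.round(0)); out['c'+ck]=qc
a,b=click(c2,[(212,140),(255,270)],.042); 
y=np.arctan2(*(a-b)[1::-1]); g,br,dk=masks(c2)
q,e=fit(c2,(g|br|dk).astype(float),base('D'),[*((a+b)/2)[:2],y]); print('D',q[:2].round(4),np.degrees(q[2]).round(2),e.round(0)); out['cD']=q
pickle.dump(out,open('fit.pkl','wb'))
vis=[]
for c,ks in((c1,['tM','cL','tL','cS']),(c2,['tS','cM','cD'])):
    v=cv2.convertScaleAbs(cv2.resize(c['color'][:,:,::-1],(800,600),interpolation=cv2.INTER_CUBIC),alpha=1.6)
    for k in ks:
        for P in (tube(k[1]) if k[0]=='t' else base(k[1])):
            h=cv2.convexHull(((proj(c,place(P,*out[k]))+.5)/.7).astype(np.float32)).astype(np.int32); cv2.polylines(v,[h],True,(0,255,0) if k[0]=='c' else (255,0,255),1)
    vis.append(v[60:430])
vis[0]=vis[0][:,180:680];vis[1]=vis[1][:,150:650]
cv2.imwrite('pics/fit1.png',cv2.resize(np.hstack(vis),(800,296)))
E
python3 fit1.py
```

```text
tube M [ 0.4689 -0.09  ] 1.2 res 157.0
cradle L [ 0.3189 -0.116 ] 33.29 res 22.0
tube L [ 0.4859 -0.2647] -14.15 res 200.0
cradle S [ 0.3106 -0.2234] -18.44 res 23.0
tube S [0.5523 0.0867] 11.63 res 100.0
cradle M [4.379e-01 4.000e-04] 56.88 res 111.0
D [0.5676 0.2927] 27.23 1298.0
```

View pics/fit1.png

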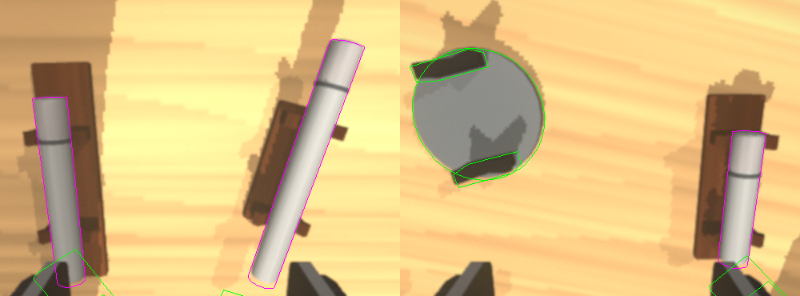

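```bash
python3 - <<'E'
from h import *
c1=pickle.load(open('w1.pkl','rb'))['color'];c2=pickle.load(open('w2.pkl','rb'))['color']
for n,c,u in[('boardL',c1,(255,180)),('boardS',c1,(520,260)),('saddleS',c1,(605,226)),('wood',c1,(420,200)),('woodsh',c1,(160,300)),('disc',c2,(220,220)),('discsh',c2,(270,235)),('sadD',c2,(210,140)),('boardM',c2,(545,300)),('woodD',c2,(420,300)),('shD',c2,(240,95))]:
    x,y=(np.array(u)*.7).astype(int); print(n,c[y-1:y+2,x-1:x+2].mean((0,1)).round())
E
```

```text
boardL [69. 48. 35.]
boardS [62. 44. 30.]
saddleS [70. 45. 30.]
wood [172. 149.  97.]
woodsh [124.  96.  64.]
disc [89. 89. 86.]
discsh [70. 69. 66.]
sadD [41. 36. 30.]
boardM [62. 41. 28.]
woodD [162. 136.  89.]
shD [113.  88.  58.]
```

```bash
sed -i "s/gray=.*; brown=.*; dark=.*/gray=(a[:,:,2]\/r>.8)\&(r>50); brown=(r<98); dark=brown/" h.py; sed -i "s/fit1.png/fit2.png/" fit1.py; python3 fit1.py
```

```text
tube M [ 0.4686 -0.0899] 1.3 res 313.0
cradle L [ 0.4729 -0.0891] 0.92 res 151.0
tube L [ 0.486  -0.2648] -13.89 res 418.0
cradle S [ 0.4828 -0.2643] -14.29 res 189.0
tube S [0.5516 0.0867] 11.88 res 188.0
cradle M [0.5573 0.0866] 12.06 res 265.0
D [0.5681 0.2935] 25.51 523.0
```

View pics/fit2.png

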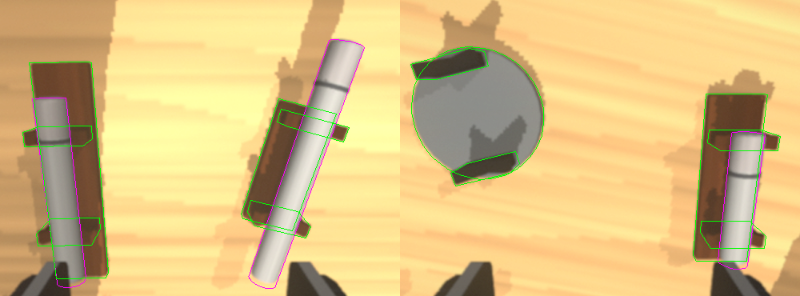

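All models fit. Tube offsets along their cradles are about -4, +3 and -6 mm, consistent with the spec. Order: short → spare, medium → M, long → L, short → S. First grasp is the short tube.

Request:
jog_arm(dr=[[0,0,0],[0,0,0],[0,0,0],[0,0,0],[0,0,0],[0,0,0],[0,0,0],[0,0,0],[0,0,0],[0,0,0]], translation=[[-0.1,0.8,0],[-0.1,0.9,0],[-0.1,0.9,0],[-0.1,0.9,0],[0,0.63,0],[0,0,0.6],[0,0,0.6],[0,0,0.7],[0,0,0.7],[0,0,0.7]], jaw=[1,1,1,1,1,0.7,0.7,0.7,0.7,0.7])

```text
clock: 5.55
position: [0.5505, 0.0895, 0.0766]
ee_rot: [0.994, 0.106, -0.001, -0.0]
ft_force: [0.6, -0.2, -0.2]
grip_width: 0.7
grasp_force: 0.0
```

```bash
python3 - <<'E'
from h import *
from workcell import optics
plan([.5516,.0867,.020],12)
c=optics.camera('wrist'); pickle.dump(c,open('w3.pkl','wb'))
cv2.imwrite('pics/w3.png',cv2.convertScaleAbs(c['color'][:,:,::-1],alpha=1.6))
E
```

```text
t 5.55 pos [0.5505 0.0895 0.0766] turn [-0.01  0.02  0.03] shift [0.02 0.12 2.26] F [ 0.6 -0.2 -0.2] grip 0.7 0.0
```

View pics/w3.png

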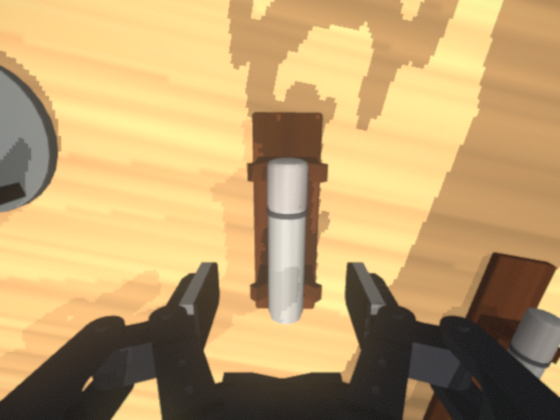

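The tube is centred between the fingers (tube x≈287, fingers at 218 and 347). Descend and grip.

Request:
jog_arm(dr=[[0,0,0],[0,0,0],[0,0,0],[0,0,0],[0,0,0],[0,0,0],[0,0,0],[0,0,0],[0,0,0],[0,0,0]], translation=[[0,0.1,0.6],[0,0,0.6],[0,0,0.6],[0,0,0.4],[0,0,0],[0,0,0],[0,0,0],[0,0,0],[0,0,0],[0,0,0]], jaw=[0.7,0.7,0.7,0.7,0.7,0.1,0.1,0.1,0.1,0.1], squeeze=30)

```text
clock: 6.6
position: [0.5525, 0.0873, 0.0248]
ee_rot: [0.994, 0.105, 0.001, -0.001]
ft_force: [-1.5, 4.5, 3.6]
grip_width: 0.246
grasp_force: 30.4
```

```bash
python3 - <<'E'
from h import *
plan([.5681,.2935,.14],25.5)
E
```

```text
t 6.6 pos [0.5525 0.0873 0.0248] turn [-0.02 -0.03 -3.36] shift [ 4.11 -7.18 -4.61] F [-1.5  4.5  3.6] grip 0.246 30.4
```

Request:
jog_arm(dr=[[0,0,0],[0,0,0],[0,0,-0.84],[0,0,-0.84],[0,0,-0.84],[0,0,-0.84],[0,0,0],[0,0,0],[0,0,0],[0,0,0]], translation=[[0,0,-0.4],[0,0,-0.8],[0,0,-0.9],[0,0,-0.9],[0,0,-0.9],[0,0,-0.7],[0.5,-0.9,0],[0.5,-0.9,0],[0.5,-0.9,0],[0.5,-0.9,0]], jaw=[0.1,0.1,0.1,0.1,0.1,0.1,0.1,0.1,0.1,0.1])

```text
clock: 7.6
position: [0.559, 0.1887, 0.1398]
ee_rot: [0.976, 0.22, 0.001, 0.0]
ft_force: [0.6, -0.8, 0.8]
grip_width: 0.247
grasp_force: 30.1
```

Request:
jog_arm(dr=[[0,0,0],[0,0,0],[0,0,0],[0,0,0],[0,0,0],[0,0,0]], translation=[[0.53,-0.9,0],[0.53,-0.9,0],[0.53,-0.9,0],[0.52,-0.9,0],[0,0,0],[0,0,0]], jaw=[0.1,0.1,0.1,0.1,0.1,0.1])

```text
clock: 8.2
position: [0.5677, 0.2922, 0.1393]
ee_rot: [0.975, 0.221, 0.0, 0.0]
ft_force: [-0.7, -0.2, -0.2]
grip_width: 0.241
grasp_force: 30.1
```

```bash
python3 - <<'E'
from h import *
plan([.5681,.2935,.0265],25.5)
E
```

```text
t 8.2 pos [0.5677 0.2922 0.1393] turn [ 0.01 -0.   -0.  ] shift [ 0.04 -0.04  4.51] F [-0.7 -0.2 -0.2] grip 0.241 30.1
```

Request:
jog_arm(dr=[[0,0,0],[0,0,0],[0,0,0],[0,0,0],[0,0,0],[0,0,0],[0,0,0],[0,0,0]], translation=[[0.04,-0.04,0.8],[0,0,0.8],[0,0,0.8],[0,0,0.8],[0,0,0.6],[0,0,0.4],[0,0,0.3],[0,0,0]], jaw=[0.1,0.1,0.1,0.1,0.1,0.1,0.1,0.1])

```text
clock: 9.0
position: [0.5681, 0.294, 0.0264]
ee_rot: [0.975, 0.22, 0.0, -0.0]
ft_force: [0.4, -0.0, -0.4]
grip_width: 0.244
grasp_force: 30.1
```

Request:
jog_arm(dr=[[0,0,0],[0,0,0],[0,0,0],[0,0,0],[0,0,0],[0,0,0],[0,0,0],[0,0,0],[0,0,0],[0,0,0]], translation=[[0,0,0],[0,0,0],[0,0,0],[0,0,0],[0,0,-0.5],[0,0,-0.9],[0,0,-0.9],[0,0,-0.9],[0,0,-0.9],[0,0,-0.4]], jaw=[0.35,0.5,0.7,0.7,0.7,0.7,0.7,0.7,0.7,0.7])

```text
clock: 10.0
position: [0.5689, 0.2943, 0.142]
ee_rot: [0.975, 0.22, 0.002, -0.0]
ft_force: [0.4, 0.9, 0.2]
grip_width: 0.7
grasp_force: 0.0
```

```bash
python3 - <<'E'
from h import *
from workcell import optics
plan([.4686,-.0899,.14],1.2)
c=optics.camera('wrist'); pickle.dump(c,open('w4.pkl','wb'))
cv2.imwrite('pics/w4.png',cv2.convertScaleAbs(c['color'][:,:,::-1],alpha=1.6))
E
```

```text
t 10.0 pos [0.5689 0.2943 0.142 ] turn [-0.01 -0.05  6.06] shift [-4.33 15.28  0.08] F [0.4 0.9 0.2] grip 0.7 0.0
```

View pics/w4.png

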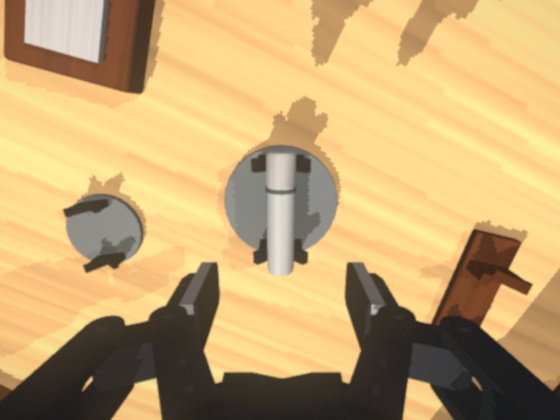

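The short tube lies seated on the spare rest at (281,212). Next, the medium tube.

Request:
jog_arm(dr=[[0,0,0.87],[0,0,0.87],[0,0,0.87],[0,0,0.87],[0,0,0.86],[0,0,0.86],[0,0,0.86],[0,0,0],[0,0,0],[0,0,0]], translation=[[0,0,0],[0,0,0],[0,0,0],[0,0,0],[0,0,0],[0,0,0],[0,0,0],[-0.27,0.95,0],[-0.27,0.95,0],[-0.27,0.95,0]], jaw=[0.7,0.7,0.7,0.7,0.7,0.7,0.7,0.7,0.7,0.7])

```text
clock: 11.05
position: [0.5486, 0.221, 0.1379]
ee_rot: [1.0, 0.011, -0.001, 0.0]
ft_force: [0.5, -0.0, 0.2]
grip_width: 0.699
grasp_force: 0.0
```

Request:
jog_arm(dr=[[0,0,0],[0,0,0],[0,0,0],[0,0,0],[0,0,0],[0,0,0],[0,0,0],[0,0,0],[0,0,0],[0,0,0]], translation=[[-0.27,0.95,0],[-0.27,0.95,0],[-0.27,0.95,0],[-0.27,0.95,0],[-0.27,0.95,0],[-0.27,0.95,0],[-0.27,0.95,0],[-0.27,0.95,0],[-0.27,0.95,0],[-0.27,0.95,0]], jaw=[0.7,0.7,0.7,0.7,0.7,0.7,0.7,0.7,0.7,0.7])

```text
clock: 12.05
position: [0.4861, -0.018, 0.1383]
ee_rot: [1.0, 0.01, -0.0, 0.0]
ft_force: [0.9, 0.5, -0.6]
grip_width: 0.7
grasp_force: 0.0
```

Request:
jog_arm(dr=[[0,0,0],[0,0,0],[0,0,0],[0,0,0],[0,0,0],[0,0,0],[0,0,0]], translation=[[-0.27,0.95,0],[-0.27,0.95,0],[-0.28,0.98,0],[0,0,0.6],[0,0,0.8],[0,0,0.8],[0,0,0]], jaw=[0.7,0.7,0.7,0.7,0.7,0.7,0.7])

```text
clock: 12.75
position: [0.4657, -0.0891, 0.0812]
ee_rot: [1.0, 0.011, -0.002, -0.001]
ft_force: [-0.3, 0.4, 0.4]
grip_width: 0.698
grasp_force: 0.0
```

```bash
python3 - <<'E'
from h import *
from workcell import optics
plan([.4686,-.0899,.022],1.2)
c=optics.camera('wrist'); pickle.dump(c,open('w5.pkl','wb'))
g,b,d=masks(c); q=fit(c,g.astype(float),tube('M'),[.4686,-.0899,.02],rowmax=250); print(q)
E
```

```text
t 12.75 pos [ 0.4657 -0.0891  0.0812] turn [-0.02  0.07  0.  ] shift [0.12 0.03 2.37] F [-0.3  0.4  0.4] grip 0.698 0.0
(array([ 0.46856444, -0.08957752,  0.02553154]), np.float64(199.6862745098039))
```

Request:
jog_arm(dr=[[0,0,0],[0,0,0],[0,0,0],[0,0,0],[0,0,0],[0,0,0],[0,0,0],[0,0,0],[0,0,0],[0,0,0]], translation=[[0.12,0,0.6],[0,0,0.6],[0,0,0.6],[0,0,0.5],[0,0,0],[0,0,0],[0,0,0],[0,0,0],[0,0,0],[0,0,0]], jaw=[0.7,0.7,0.7,0.7,0.7,0.1,0.1,0.1,0.1,0.1], squeeze=30)

```text
clock: 13.8
position: [0.4716, -0.0886, 0.0272]
ee_rot: [1.0, 0.011, 0.001, -0.0]
ft_force: [-1.2, 4.1, 6.2]
grip_width: 0.246
grasp_force: 30.0
```

```bash
python3 - <<'E'
from h import *
from workcell import optics
f=pickle.load(open('fit.pkl','rb'))
plan([*f['cM'][:2],.14],12)
c=optics.camera('wrist'); pickle.dump(c,open('w6.pkl','wb'))
g,b,d=masks(c); q=fit(c,g.astype(float),tube('M'),[.4686,-.0899,.02],rowmax=250); print(q)
E
```

```text
t 13.8 pos [ 0.4716 -0.0886  0.0272] turn [-0.   -0.02 -2.69] shift [ 4.81 -6.14 -4.51] F [-1.2  4.1  6.2] grip 0.246 30.0
(array([ 0.46886831, -0.09030505,  0.03512851]), np.float64(197.4235294117647))
```

Request:
jog_arm(dr=[[0,0,0],[0,0,0],[0,0,-0.9],[0,0,-0.9],[0,0,-0.9],[0,0,0],[0,0,0],[0,0,0],[0,0,0],[0,0,0]], translation=[[0,0,-0.4],[0,0,-0.8],[0,0,-0.9],[0,0,-0.9],[0,0,-0.9],[0,0,-0.6],[0.7,-0.88,0],[0.7,-0.88,0],[0.7,-0.88,0],[0.7,-0.88,0]], jaw=[0.1,0.1,0.1,0.1,0.1,0.1,0.1,0.1,0.1,0.1])

```text
clock: 14.85
position: [0.5215, 0.0118, 0.1397]
ee_rot: [0.995, 0.104, 0.0, 0.0]
ft_force: [0.6, -0.1, 0.3]
grip_width: 0.244
grasp_force: 29.6
```

Request:
jog_arm(dr=[[0,0,0],[0,0,0],[0,0,0],[0,0,0],[0,0,0],[0,0,0],[0,0,0],[0,0,0]], translation=[[0.71,-0.88,0],[0.71,-0.88,0],[0.71,-0.86,0],[0,0,0.8],[0,0,0.9],[0,0,0.5],[0,0,0],[0,0,0]], jaw=[0.1,0.1,0.1,0.1,0.1,0.1,0.1,0.1])

```text
clock: 15.65
position: [0.5598, 0.0862, 0.0846]
ee_rot: [0.995, 0.104, 0.0, 0.0]
ft_force: [-0.1, -0.2, -0.9]
grip_width: 0.242
grasp_force: 29.6
```

```bash
cat >> h.py <<'E'
def check(name,tk,ck,zt,rowmax=250):
    "held tube tk (axis at height zt) against cradle ck, from one new wrist picture; cradle fit = board's far part"
    from workcell import manip,optics
    f=pickle.load(open('fit.pkl','rb')); o=manip.get_obs(); p,R=pose(o)
    c=optics.camera('wrist'); pickle.dump(c,open(name+'.pkl','wb'))
    T=[t+[0,0,zt-.04] for t in tube(tk)]; yaw=np.arctan2(R[1,0],R[0,0]); g,b,d=masks(c)
    q,e=fit(c,g.astype(float),T,[*p[:2],yaw],rowmax=rowmax)
    ext=render(c,T,q); qc,e2=fit(c,np.maximum((g|b).astype(float),ext),base(ck),f['c'+ck],extra=ext,rowmax=rowmax)
    for n,k in(('tube',q),('cradle now',qc),('cradle before',f['c'+ck])): print(n,k[:2].round(4),np.degrees(k[2]).round(2))
    for k in(qc,f['c'+ck]):
        d=q[:2]-k[:2]; a=k[2]; print('tube minus cradle: along %.4f left %.4f'%(d@[np.cos(a),np.sin(a)],d@[-np.sin(a),np.cos(a)]),'res',round(e),round(e2))
    v=c['color'][:,:,::-1].copy(); v=cv2.convertScaleAbs(v,alpha=1.6)
    for Ps,k,col in((T,q,(255,0,255)),(base(ck),qc,(0,255,0))):
        for P in Ps: cv2.polylines(v,[cv2.convexHull((proj(c,place(P,*k))+.5).astype(np.float32)).astype(np.int32)],True,col,1)
    cv2.imwrite('pics/'+name+'.png',v)
E
python3 - <<'E'
from h import *
plan([.5601,.0872,.0285],12)
check('w7','M','M',.0128+0.0825)
E
```

```text
t 15.65 pos [0.5598 0.0862 0.0846] turn [ 0.   -0.01 -0.  ] shift [ 0.02 -0.04  2.25] F [-0.1 -0.2 -0.9] grip 0.242 29.6
tube [0.5569 0.0841] 12.26
cradle now [0.5572 0.0868] 11.14
cradle before [0.5573 0.0866] 12.06
tube minus cradle: along -0.0008 left -0.0026 res 170 338
tube minus cradle: along -0.0010 left -0.0024 res 170 338
```

Request:
jog_arm(dr=[[0,0,0],[0,0,0],[0,0,0],[0,0,0],[0,0,0],[0,0,0],[0,0,0]], translation=[[0.05,-0.07,0.4],[0,0,0.6],[0,0,0.6],[0,0,0.4],[0,0,0.28],[0,0,0],[0,0,0]], jaw=[0.1,0.1,0.1,0.1,0.1,0.1,0.1])

```text
clock: 16.4
position: [0.56, 0.0887, 0.0264]
ee_rot: [0.995, 0.105, -0.0, -0.0]
ft_force: [-1.2, -0.5, 1.8]
grip_width: 0.242
grasp_force: 30.4
```

```bash
python3 - <<'E'
from h import *
plan([.5611,.089,.028],12)
check('w8','M','M',.041)
E
```

```text
t 16.4 pos [0.56   0.0887 0.0264] turn [-0.    0.01  0.  ] shift [ 0.04 -0.   -0.06] F [-1.2 -0.5  1.8] grip 0.242 30.4
tube [0.5571 0.0861] 12.71
cradle now [0.5571 0.0867] 12.08
cradle before [0.5573 0.0866] 12.06
tube minus cradle: along -0.0001 left -0.0006 res 220 438
tube minus cradle: along -0.0004 left -0.0004 res 220 438
```

View pics/w8.png

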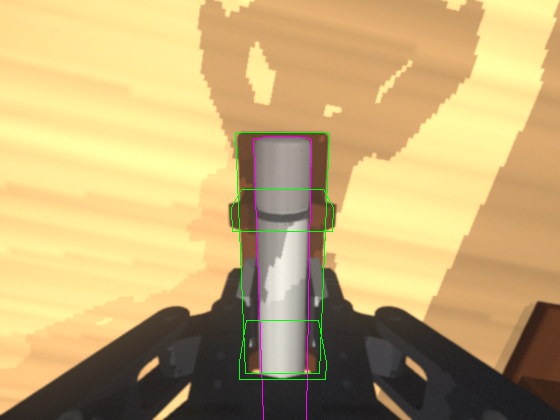

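The tube's cap end (283,137) lines up with the board end in the model, within about 0.4 mm. Release it and go to the long tube.

Request:
jog_arm(dr=[[0,0,0],[0,0,0],[0,0,0],[0,0,0],[0,0,0],[0,0,0],[0,0,0],[0,0,0],[0,0,0],[0,0,0]], translation=[[0,0,0],[0,0,0],[0,0,0],[0,0,0],[0,0,-0.5],[0,0,-0.9],[0,0,-0.9],[0,0,-0.9],[0,0,-0.9],[0,0,-0.4]], jaw=[0.35,0.5,0.7,0.7,0.7,0.7,0.7,0.7,0.7,0.7])

```text
clock: 17.45
position: [0.5614, 0.0888, 0.1423]
ee_rot: [0.995, 0.105, 0.002, 0.0]
ft_force: [0.3, 0.1, -0.9]
grip_width: 0.699
grasp_force: 0.0
```

```bash
python3 - <<'E'
from h import *
check('w9','M','M',.04)
plan([.486,-.2648,.14],-14)
E
```

```text
tube [0.5565 0.0869] 11.89
cradle now [0.5568 0.0867] 11.91
cradle before [0.5573 0.0866] 12.06
tube minus cradle: along -0.0002 left 0.0003 res 106 282
tube minus cradle: along -0.0008 left 0.0005 res 106 282
t 17.5 pos [0.5617 0.0888 0.1428] turn [-0.   -0.06  6.5 ] shift [ 0.48 14.46  0.11] F [1.7 0.7 1. ] grip 0.703 0.0
```

Medium tube placed, with an error of 0.2–0.8 mm along. Now the long tube.

Request:
jog_arm(dr=[[0,0,0.93],[0,0,0.93],[0,0,0.93],[0,0,0.93],[0,0,0.93],[0,0,0.93],[0,0,0.92],[0,0,0],[0,0,0],[0,0,0]], translation=[[0,0,0],[0,0,0],[0,0,0],[0,0,0],[0,0,0],[0,0,0],[0,0,0],[0.03,0.95,0],[0.03,0.95,0],[0.03,0.95,0]], jaw=[0.7,0.7,0.7,0.7,0.7,0.7,0.7,0.7,0.7,0.7])

```text
clock: 18.5
position: [0.5446, 0.018, 0.1385]
ee_rot: [0.993, -0.122, -0.001, 0.0]
ft_force: [-0.4, -0.6, -0.0]
grip_width: 0.699
grasp_force: 0.0
```

Request:
jog_arm(dr=[[0,0,0],[0,0,0],[0,0,0],[0,0,0],[0,0,0],[0,0,0],[0,0,0],[0,0,0],[0,0,0],[0,0,0]], translation=[[0.03,0.95,0],[0.03,0.95,0],[0.03,0.95,0],[0.03,0.95,0],[0.03,0.95,0],[0.03,0.95,0],[0.03,0.95,0],[0.03,0.95,0],[0.03,0.95,0],[0.03,0.95,0]], jaw=[0.7,0.7,0.7,0.7,0.7,0.7,0.7,0.7,0.7,0.7])

```text
clock: 19.5
position: [0.4944, -0.2143, 0.1386]
ee_rot: [0.993, -0.122, -0.0, -0.0]
ft_force: [0.0, -0.2, 0.9]
grip_width: 0.697
grasp_force: 0.0
```

Request:
jog_arm(dr=[[0,0,0],[0,0,0],[0,0,0],[0,0,0],[0,0,0],[0,0,0],[0,0,0]], translation=[[0.03,0.95,0],[0.03,0.95,0],[0,0.2,0],[0,0,0.6],[0,0,0.8],[0,0,0.8],[0,0,0]], jaw=[0.7,0.7,0.7,0.7,0.7,0.7,0.7])

```text
clock: 20.2
position: [0.4822, -0.2621, 0.0806]
ee_rot: [0.993, -0.121, -0.003, -0.001]
ft_force: [-0.2, 0.3, -0.4]
grip_width: 0.696
grasp_force: 0.0
```

```bash
python3 - <<'E'
from h import *
check('w10','L','S',.04)
plan([.486,-.2648,.022],-14)
E
```

```text
tube [ 0.4862 -0.2657] -13.72
cradle now [ 0.4826 -0.2638] -14.49
cradle before [ 0.4828 -0.2643] -14.29
tube minus cradle: along 0.0040 left -0.0009 res 301 297
tube minus cradle: along 0.0036 left -0.0004 res 301 297
t 20.25 pos [ 0.4832 -0.2628  0.0825] turn [-0.02  0.05  0.03] shift [0.13 0.05 2.42] F [ 0.1  0.4 -0.1] grip 0.704 0.0
```

Request:
jog_arm(dr=[[0,0,0],[0,0,0],[0,0,0],[0,0,0],[0,0,0],[0,0,0],[0,0,0],[0,0,0],[0,0,0],[0,0,0]], translation=[[0.08,0.05,0.6],[0,0,0.6],[0,0,0.6],[0,0,0.5],[0,0,0],[0,0,0],[0,0,0],[0,0,0],[0,0,0],[0,0,0]], jaw=[0.7,0.7,0.7,0.7,0.7,0.1,0.1,0.1,0.1,0.1], squeeze=40)

```text
clock: 21.25
position: [0.4867, -0.2647, 0.0278]
ee_rot: [0.993, -0.121, 0.001, -0.001]
ft_force: [0.5, 7.4, 3.6]
grip_width: 0.24
grasp_force: 39.5
```

```bash
python3 - <<'E'
from h import *
check('w11','L','S',.04)
f=pickle.load(open('fit.pkl','rb'))
plan([*f['cL'][:2],.14],1)
E
```

```text
tube [ 0.4865 -0.2655] -13.85
cradle now [ 0.4824 -0.2643] -13.84
cradle before [ 0.4828 -0.2643] -14.29
tube minus cradle: along 0.0042 left -0.0001 res 447 373
tube minus cradle: along 0.0038 left -0.0002 res 447 373
t 21.3 pos [ 0.4867 -0.2648  0.0278] turn [-0.02 -0.02 -3.73] shift [-0.43 -7.04 -4.49] F [1.  6.3 4.3] grip 0.241 39.5
```

Request:
jog_arm(dr=[[0,0,0],[0,0,0],[0,0,-0.94],[0,0,-0.93],[0,0,-0.93],[0,0,-0.93],[0,0,0],[0,0,0],[0,0,0],[0,0,0]], translation=[[0,0,-0.4],[0,0,-0.8],[0,0,-0.9],[0,0,-0.9],[0,0,-0.9],[0,0,-0.6],[-0.05,-0.88,0],[-0.05,-0.88,0],[-0.05,-0.88,0],[-0.05,-0.88,0]], jaw=[0.1,0.1,0.1,0.1,0.1,0.1,0.1,0.1,0.1,0.1])

```text
clock: 22.3
position: [0.4791, -0.1782, 0.1404]
ee_rot: [1.0, 0.008, 0.001, 0.001]
ft_force: [0.4, -0.1, 0.1]
grip_width: 0.24
grasp_force: 39.3
```

Request:
jog_arm(dr=[[0,0,0],[0,0,0],[0,0,0],[0,0,0],[0,0,0],[0,0,0],[0,0,0],[0,0,0],[0,0,0]], translation=[[-0.05,-0.88,0],[-0.05,-0.88,0],[-0.05,-0.88,0],[-0.05,-0.88,0],[0,0,0.8],[0,0,0.9],[0,0,0.5],[0,0,0],[0,0,0]], jaw=[0.1,0.1,0.1,0.1,0.1,0.1,0.1,0.1,0.1])

```text
clock: 23.2
position: [0.4731, -0.0909, 0.0851]
ee_rot: [1.0, 0.008, 0.0, 0.0]
ft_force: [-0.4, 0.5, -0.4]
grip_width: 0.242
grasp_force: 39.3
```

```bash
python3 - <<'E'
from h import *
from workcell import manip
z=manip.get_obs()['position'][2]
check('w12','L','L',z+.0122)
plan([.4729,-.0891,.0285],1)
E
```

```text
tube [ 0.4729 -0.0923] 1.14
cradle now [ 0.4732 -0.0893] 1.12
cradle before [ 0.4729 -0.0891] 0.92
tube minus cradle: along -0.0003 left -0.0030 res 420 245
tube minus cradle: along -0.0000 left -0.0032 res 420 245
t 23.25 pos [ 0.4734 -0.091   0.0854] turn [ 0.01 -0.02 -0.02] shift [-0.02 -0.08  2.28] F [ 0.4 -0.2 -0.5] grip 0.241 39.3
```

Request:
jog_arm(dr=[[0,0,0],[0,0,0],[0,0,0],[0,0,0],[0,0,0],[0,0,0],[0,0,0]], translation=[[0,-0.1,0.4],[0,0,0.6],[0,0,0.6],[0,0,0.4],[0,0,0.28],[0,0,0],[0,0,0]], jaw=[0.1,0.1,0.1,0.1,0.1,0.1,0.1])

```text
clock: 23.95
position: [0.473, -0.0881, 0.0275]
ee_rot: [1.0, 0.008, 0.0, 0.0]
ft_force: [1.3, -0.4, 0.1]
grip_width: 0.243
grasp_force: 40.0
```

```bash
python3 - <<'E'
from h import *
check('w13','L','L',.0405)
plan([.4729,-.0891,.0285],1)
E
```

```text
tube [ 0.4722 -0.089 ] 0.64
cradle now [ 0.4726 -0.0897] 1.64
cradle before [ 0.4729 -0.0891] 0.92
tube minus cradle: along -0.0004 left 0.0008 res 328 582
tube minus cradle: along -0.0007 left 0.0001 res 328 582
t 24.0 pos [ 0.4729 -0.0882  0.0275] turn [ 0.   -0.01 -0.02] shift [ 0.    0.04 -0.04] F [ 0.2 -0.2 -0.1] grip 0.241 40.0
```

Request:
jog_arm(dr=[[0,0,0],[0,0,0],[0,0,0],[0,0,0],[0,0,0],[0,0,0],[0,0,0],[0,0,0],[0,0,0],[0,0,0]], translation=[[0,0,0],[0,0,0],[0,0,0],[0,0,0],[0,0,-0.5],[0,0,-0.9],[0,0,-0.9],[0,0,-0.9],[0,0,-0.9],[0,0,-0.4]], jaw=[0.35,0.5,0.7,0.7,0.7,0.7,0.7,0.7,0.7,0.7])

```text
clock: 25.0
position: [0.4737, -0.0882, 0.1426]
ee_rot: [1.0, 0.008, 0.002, 0.0]
ft_force: [-0.3, -0.9, -0.5]
grip_width: 0.699
grasp_force: 0.0
```

```bash
python3 - <<'E'
from h import *
check('w14','L','L',.04)
c=pickle.load(open('w4.pkl','rb')); f=pickle.load(open('fit.pkl','rb'))
# parked short tube: the grey disc hides its outline, so threshold bright pixels
a=cv2.GaussianBlur(c['color'],(3,3),0).astype(float)+1; g=(a[:,:,2]/a[:,:,0]>.8)&(a[:,:,0]>105)
q,e=fit(c,g.astype(float),tube('S'),f['cD'],rowmax=285); print('parked S',q,np.degrees(q[2]),e)
plan([*q[:2],.14],25.5)
E
```

```text
tube [ 0.4717 -0.0894] 1.08
cradle now [ 0.4732 -0.0887] 0.9
cradle before [ 0.4729 -0.0891] 0.92
tube minus cradle: along -0.0015 left -0.0007 res 199 273
tube minus cradle: along -0.0012 left -0.0003 res 199 273
parked S [0.56507559 0.29201768 0.44091968] 25.26283692343039 978.8274509803921
t 25.05 pos [ 0.474  -0.0883  0.1431] turn [ 0.03 -0.05 -6.14] shift [  9.84 -12.16   0.12] F [0.5 1.4 1.2] grip 0.698 0.0
```

Request:
jog_arm(dr=[[0,0,-0.88],[0,0,-0.88],[0,0,-0.88],[0,0,-0.88],[0,0,-0.88],[0,0,-0.88],[0,0,-0.88],[0,0,0],[0,0,0],[0,0,0]], translation=[[0,0,0],[0,0,0],[0,0,0],[0,0,0],[0,0,0],[0,0,0],[0,0,0],[0.76,-0.94,0],[0.76,-0.94,0],[0.76,-0.94,0]], jaw=[0.7,0.7,0.7,0.7,0.7,0.7,0.7,0.7,0.7,0.7])

```text
clock: 26.05
position: [0.4934, 0.0009, 0.1392]
ee_rot: [0.975, 0.221, -0.0, -0.0]
ft_force: [0.6, -0.3, -0.4]
grip_width: 0.699
grasp_force: 0.0
```

Request:
jog_arm(dr=[[0,0,0],[0,0,0],[0,0,0],[0,0,0],[0,0,0],[0,0,0],[0,0,0],[0,0,0],[0,0,0],[0,0,0]], translation=[[0.76,-0.94,0],[0.76,-0.94,0],[0.76,-0.94,0],[0.76,-0.94,0],[0.76,-0.94,0],[0.76,-0.94,0],[0.76,-0.94,0],[0.76,-0.94,0],[0.76,-0.94,0],[0.76,-0.94,0]], jaw=[0.7,0.7,0.7,0.7,0.7,0.7,0.7,0.7,0.7,0.7])

```text
clock: 27.05
position: [0.5634, 0.295, 0.1388]
ee_rot: [0.975, 0.221, -0.001, 0.0]
ft_force: [-0.4, -0.2, -0.1]
grip_width: 0.696
grasp_force: 0.0
```

Request:
jog_arm(dr=[[0,0,0],[0,0,0],[0,0,0],[0,0,0]], translation=[[0,0,0.6],[0,0,0.8],[0,0,0.8],[0,0,0]], jaw=[0.7,0.7,0.7,0.7])

```text
clock: 27.45
position: [0.5618, 0.2923, 0.081]
ee_rot: [0.975, 0.221, -0.003, 0.001]
ft_force: [0.5, -0.4, -0.6]
grip_width: 0.7
grasp_force: 0.0
```

```bash
python3 - <<'E'
from h import *
from workcell import optics
plan([.5672,.2936,.022],25.5)
c=optics.camera('wrist'); f=pickle.load(open('fit.pkl','rb')); pickle.dump(c,open('w15.pkl','wb'))
a=cv2.GaussianBlur(c['color'],(3,3),0).astype(float)+1; 
v=cv2.convertScaleAbs(c['color'][:,:,::-1],alpha=1.6)
for q in ([.5672,.2936,np.radians(25.5)],):
    cv2.polylines(v,[cv2.convexHull((proj(c,place(tube('S')[0],*q))+.5).astype(np.float32)).astype(np.int32)],True,(255,0,255),1)
cv2.imwrite('pics/w15.png',v)
E
```

```text
t 27.45 pos [0.5618 0.2923 0.081 ] turn [0.01 0.09 0.02] shift [0.22 0.05 2.36] F [ 0.5 -0.4 -0.6] grip 0.7 0.0
```

View pics/w15.png

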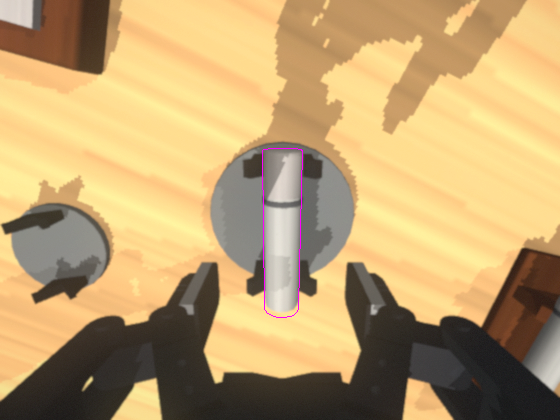

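The predicted outline matches the parked tube (cap end at (282,148)). Grip it.

Request:
jog_arm(dr=[[0,0,0],[0,0,0],[0,0,0],[0,0,0],[0,0,0],[0,0,0],[0,0,0],[0,0,0],[0,0,0],[0,0,0]], translation=[[0.15,0,0.6],[0,0,0.6],[0,0,0.6],[0,0,0.5],[0,0,0],[0,0,0],[0,0,0],[0,0,0],[0,0,0],[0,0,0]], jaw=[0.7,0.7,0.7,0.7,0.7,0.1,0.1,0.1,0.1,0.1], squeeze=30)

```text
clock: 28.5
position: [0.5679, 0.2952, 0.0282]
ee_rot: [0.975, 0.221, 0.001, 0.0]
ft_force: [1.1, -3.1, 6.5]
grip_width: 0.244
grasp_force: 30.1
```

```bash
python3 - <<'E'
from h import *
plan([.4828,-.2643,.16],-14.2)
E
```

```text
t 28.5 pos [0.5679 0.2952 0.0282] turn [ 0.01 -0.02  9.93] shift [ 2.19 22.53 -5.27] F [ 1.1 -3.1  6.5] grip 0.244 30.1
```

Request:
jog_arm(dr=[[0,0,0],[0,0,0],[0,0,0.9],[0,0,0.9],[0,0,0.9],[0,0,0.9],[0,0,0.9],[0,0,0.9],[0,0,0.9],[0,0,0.9]], translation=[[0,0,-0.4],[0,0,-0.8],[0,0,-0.9],[0,0,-0.9],[0,0,-0.9],[0,0,-0.9],[0,0,-0.5],[0,0,0],[0,0,0],[0,0,0]], jaw=[0.1,0.1,0.1,0.1,0.1,0.1,0.1,0.1,0.1,0.1])

```text
clock: 29.5
position: [0.5665, 0.2963, 0.1604]
ee_rot: [1.0, -0.029, -0.0, -0.0]
ft_force: [-0.0, -0.3, -0.1]
grip_width: 0.245
grasp_force: 29.6
```

Request:
jog_arm(dr=[[0,0,0.9],[0,0,0.9],[0,0,0.93],[0,0,0],[0,0,0],[0,0,0],[0,0,0],[0,0,0],[0,0,0],[0,0,0]], translation=[[0,0,0],[0,0,0],[0,0,0],[0.1,0.95,0],[0.1,0.95,0],[0.1,0.95,0],[0.1,0.95,0],[0.1,0.95,0],[0.1,0.95,0],[0.1,0.95,0]], jaw=[0.1,0.1,0.1,0.1,0.1,0.1,0.1,0.1,0.1,0.1])

```text
clock: 30.5
position: [0.5428, 0.1299, 0.1603]
ee_rot: [0.992, -0.123, 0.0, -0.0]
ft_force: [-0.3, 0.0, 0.1]
grip_width: 0.244
grasp_force: 29.6
```

Request:
jog_arm(dr=[[0,0,0],[0,0,0],[0,0,0],[0,0,0],[0,0,0],[0,0,0],[0,0,0],[0,0,0],[0,0,0],[0,0,0]], translation=[[0.1,0.95,0],[0.1,0.95,0],[0.1,0.95,0],[0.1,0.95,0],[0.1,0.95,0],[0.1,0.95,0],[0.1,0.95,0],[0.1,0.95,0],[0.1,0.95,0],[0.1,0.95,0]], jaw=[0.1,0.1,0.1,0.1,0.1,0.1,0.1,0.1,0.1,0.1])

```text
clock: 31.5
position: [0.5093, -0.1064, 0.1603]
ee_rot: [0.992, -0.123, 0.0, -0.0]
ft_force: [0.3, 0.8, -0.3]
grip_width: 0.246
grasp_force: 29.6
```

```bash
python3 - <<'E'
from h import *
plan([.4828,-.2643,.16],-14.2)
E
```

```text
t 31.5 pos [ 0.5093 -0.1064  0.1603] turn [-0.01 -0.01  0.03] shift [0.52 6.38 0.01] F [ 0.3  0.8 -0.3] grip 0.246 29.6
```

Request:
jog_arm(dr=[[0,0,0],[0,0,0],[0,0,0],[0,0,0],[0,0,0],[0,0,0],[0,0,0],[0,0,0],[0,0,0],[0,0,0]], translation=[[0.08,0.92,0],[0.08,0.92,0],[0.08,0.91,0],[0.08,0.91,0],[0.08,0.91,0],[0.08,0.91,0],[0.09,0.9,0],[0,0,0.9],[0,0,0.9],[0,0,0.8]], jaw=[0.1,0.1,0.1,0.1,0.1,0.1,0.1,0.1,0.1,0.1])

```text
clock: 32.5
position: [0.4845, -0.2637, 0.0943]
ee_rot: [0.992, -0.123, 0.0, -0.0]
ft_force: [0.1, -0.5, -0.4]
grip_width: 0.241
grasp_force: 29.6
```

Request:
jog_arm(dr=[[0,0,0],[0,0,0]], translation=[[0,0,0.4],[0,0,0]], jaw=[0.1,0.1])

```text
clock: 32.7
position: [0.4838, -0.2636, 0.084]
ee_rot: [0.992, -0.123, -0.001, -0.001]
ft_force: [0.8, 0.7, -0.2]
grip_width: 0.243
grasp_force: 29.6
```

```bash
python3 - <<'E'
from h import *
from workcell import manip
z=manip.get_obs()['position'][2]
check('w16','S','S',z+.012)
plan([.4841,-.2646,.0285],-14.2)
E
```

```text
tube [ 0.483  -0.2641] -14.44
cradle now [ 0.4826 -0.2641] -14.0
cradle before [ 0.4828 -0.2643] -14.29
tube minus cradle: along 0.0004 left 0.0001 res 183 233
tube minus cradle: along 0.0001 left 0.0003 res 183 233
t 32.75 pos [ 0.4845 -0.264   0.0851] turn [-0.01  0.    0.02] shift [-0.01  0.03  2.26] F [-0.   0.5 -0.3] grip 0.243 29.6
```

Request:
jog_arm(dr=[[0,0,0],[0,0,0],[0,0,0],[0,0,0],[0,0,0],[0,0,0],[0,0,0]], translation=[[0,0,0.4],[0,0,0.6],[0,0,0.6],[0,0,0.4],[0,0,0.25],[0,0,0],[0,0,0]], jaw=[0.1,0.1,0.1,0.1,0.1,0.1,0.1])

```text
clock: 33.45
position: [0.4844, -0.2644, 0.0283]
ee_rot: [0.992, -0.123, -0.0, -0.0]
ft_force: [-0.3, 0.8, 0.2]
grip_width: 0.243
grasp_force: 30.1
```

```bash
python3 - <<'E'
from h import *
check('w17','S','S',.0405)
plan([.4841,-.2646,.0285],-14.2)
E
```

```text
tube [ 0.4832 -0.2647] -14.07
cradle now [ 0.482 -0.264] -14.02
cradle before [ 0.4828 -0.2643] -14.29
tube minus cradle: along 0.0013 left -0.0004 res 95 335
tube minus cradle: along 0.0005 left -0.0003 res 95 335
t 33.5 pos [ 0.4843 -0.2644  0.0284] turn [ 0.   -0.    0.01] shift [-0.01  0.01 -0.  ] F [0.1 0.3 0. ] grip 0.244 30.1
```

Request:
jog_arm(dr=[[0,0,0],[0,0,0],[0,0,0],[0,0,0],[0,0,0],[0,0,0],[0,0,0],[0,0,0],[0,0,0],[0,0,0]], translation=[[0,0,0],[0,0,0],[0,0,0],[0,0,0],[0,0,-0.5],[0,0,-0.9],[0,0,-0.9],[0,0,-0.9],[0,0,-0.9],[0,0,-0.9]], jaw=[0.35,0.5,0.7,0.7,0.7,0.7,0.7,0.7,0.7,0.7])

```text
clock: 34.5
position: [0.4844, -0.2644, 0.1556]
ee_rot: [0.992, -0.123, 0.0, 0.0]
ft_force: [0.5, 0.1, -1.2]
grip_width: 0.699
grasp_force: 0.0
```

Request:
jog_arm(dr=[[0,0,-0.8],[0,0,-0.8],[0,0,-0.7],[0,0,0],[0,0,0],[0,0,0],[0,0,0],[0,0,0]], translation=[[0,0,-0.4],[0,0,-0.4],[0,0,-0.4],[-0.6,-0.8,0],[-0.6,-0.8,0],[-0.6,-0.8,0],[-0.6,-0.8,0],[0,0,0]], jaw=[0.7,0.7,0.7,0.7,0.7,0.7,0.7,0.7])

```text
clock: 35.3
position: [0.4307, -0.1772, 0.1847]
ee_rot: [0.999, -0.042, 0.0, 0.0]
ft_force: [-0.2, -0.4, -0.3]
grip_width: 0.701
grasp_force: 0.0
```

```bash
python3 - <<'E'
from h import *
import shutil
check('w18','S','S',.04) if 0 else None
from workcell import optics
f=pickle.load(open('fit.pkl','rb')); c=optics.camera('wrist'); pickle.dump(c,open('w18.pkl','wb')); g,b,d=masks(c)
v=cv2.convertScaleAbs(c['color'][:,:,::-1],alpha=1.6)
for k in 'SLM':
    if k=='M': continue
    q,e=fit(c,g.astype(float),tube(k),f['c'+k],rowmax=285); ext=render(c,tube(k),q)
    qc,e2=fit(c,np.maximum((g|b).astype(float),ext),base(k),f['c'+k],extra=ext,rowmax=285)
    for r in(qc,f['c'+k]):
        dd=q[:2]-r[:2]; a=r[2]; print(k,'along %.4f left %.4f dyaw %.2f'%(dd@[np.cos(a),np.sin(a)],dd@[-np.sin(a),np.cos(a)],np.degrees(q[2]-a)),round(e),round(e2))
    for Ps,qq,col in((tube(k),q,(255,0,255)),(base(k)[:1],qc,(0,255,0))):
        for P in Ps: cv2.polylines(v,[cv2.convexHull((proj(c,place(P,*qq))+.5).astype(np.float32)).astype(np.int32)],True,col,1)
cv2.imwrite('pics/w18.png',v)
E
```

```text
S along 0.0007 left -0.0000 dyaw -0.14 289 245
S along 0.0003 left 0.0003 dyaw -0.07 289 245
L along -0.0012 left -0.0010 dyaw 0.04 860 831
L along -0.0012 left -0.0010 dyaw 0.38 860 831
```

View pics/w18.png

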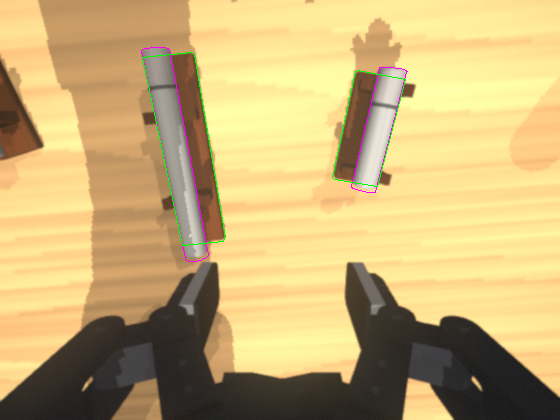

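The long and short tubes lie in their own cradles (157,150 and 378,130), offset -1.2 mm and +0.5 mm along. One last overall check before handing in.

```bash
python3 - <<'E'
from workcell import manip, optics
import cv2,numpy as np
a=optics.camera('side')['color'][:,:,::-1]
cv2.imwrite('pics/fin.png',cv2.convertScaleAbs(cv2.resize(a,(800,600),interpolation=cv2.INTER_CUBIC),alpha=1.4))
E
```

```text
(no output)
```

View pics/fin.png

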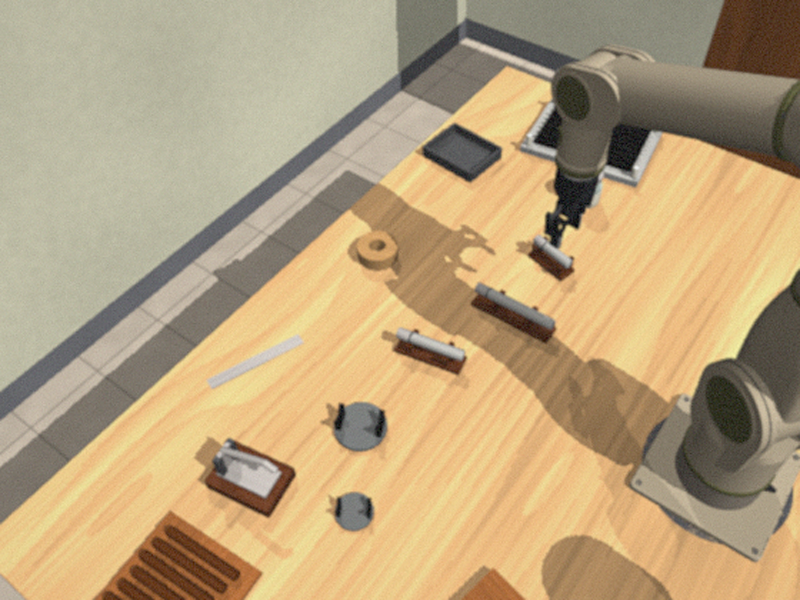

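The side view shows short (553,252), medium (430,347) and long (515,308) each on their own cradle. The spare rest (360,425) is empty, and the cutter and ring are where they were. The gripper is clear of everything, so I'm handing in.

```bash
python3 -c "
from workcell import manip
print(manip.hand_in())"
```

```text
the job is handed in; nothing more can be done
None
```

I handed the job in at about 35 s: the short tube was parked on the spare rest first, and all three tubes now lie let go in their own cradles, about 0.5 mm (short), 0.5 mm (medium) and 1.2 mm (long) off flush by the camera fits; I didn't touch the cutter, jar or ring, though the arm hid the jar in the last picture.

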